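# Press the die carrier under the leaf spring and slide it home

### The job

Load the blue die carrier into the leaf-spring guide: with a fingertip on the flat behind its yellow rib, press it down hard against the lifter so that its nose clears the red bridge, and keep pressing while you slide it under the leaf spring until it is fully home against the end stop, then take the hand away. Only press and push it, never pick it up or tip it, do not ram it against the bridge, and leave the other things on the bench alone.

Things in the scene. Friction and masses are not known exactly. Their poses are not given: they have to be found in the camera images.
- guide: Fixed leaf-spring guide: aluminium base 250x100 mm, two rails (tops 39 mm above the bench, 53 mm apart inside), red bridge across. Origin on the bench, on the centre line, under the bridge's front face; +x = the way the carrier slides, z up. Along x: lifter -155 to -5 mm, bridge 0 to 16 (top at 54 mm, posts 45 mm to each side), then a fixed floor 23 mm high. Slippery (0.2).
- carrier: Loose blue closed die carrier, block 110 (x) x 50 x 16 mm, 0.18 kg, lying between the rails on the raised lifter. Origin at its underside's centre, nose (+x, 55 mm) toward the bridge. Yellow thumb rib across its top from x = -15 to -7 mm, 10 mm high. Home: its origin is 1.5 mm past the guide's along the guide's x, rib 5 mm short of the bridge; when let go its rear then rises 1 to 4 mm (normal).
- press_land (a point): Centre of the flat thumb land on the carrier's top, 20 mm behind the rear face of the yellow rib. The land is 40 mm long and 50 mm wide; here a fingertip presses down, and pushes forward against the rib. 49 mm above the bench with the lifter up, about 40.5 mm pressed right down.
- bridge: Red bridge bar fixed across the guide, 16x89x12 mm. Origin at the middle of its lower front edge (the lip), 42 mm above the bench; axes as the guide. The carrier's nose (top at 49 mm with the lifter up) runs against the bridge unless it is pressed down; pressed right down it passes under with about 1.5 mm to spare.
- stop (a point): Middle of the end stop's face, 30 mm above the bench and 56.5 mm past the lip along the guide's x; the carrier's nose touches it when home.
- lifter (a joint): Level spring plate under the carrier in the entry track. 0 = up (top 33 mm above the bench), grows as it is pressed down, 0.0085 m = fully down on its stop. About 9 N on the carrier starts it moving, about 14 N holds it fully down. The nose goes under the bridge from about 0.0075.
- leaf (a joint): Steel leaf spring, 24 mm wide, hinged at the bridge, sloping forward and down to a tip 52 mm past the lip and 36 mm above the bench. 0 = at rest, about 0.1 rad when the carrier has lifted it; it then presses on the carrier with some 4 N and, with friction about 0.2 all along the guide, drags on it: the push forward takes under 12 N until the end stop is met.
- marker: Bystander: white marker pen with a blue cap, 16x130x16 mm, loose on the bench beside the work; origin at its underside's centre. Leave it alone.
- driver: Bystander: red-handled small screwdriver, 14x151x14 mm, loose on the bench beside the work; origin at its underside's centre. Leave it alone.
- loupe: Bystander: black eye loupe, 37x37x34 mm, loose on the bench beside the work; origin at its underside's centre. Leave it alone.
- vial: Bystander: white vial with a black cap, 22x22x45 mm, loose on the bench beside the work; origin at its underside's centre. Leave it alone.
- cream_vial: Bystander: small cream vial with a white cap, 18x18x38 mm, loose on the bench beside the work; origin at its underside's centre. Leave it alone.
- tube: Bystander: white capped sample tube lying down, 14x66x14 mm, loose on the bench beside the work; origin at its underside's centre. Leave it alone.
Things that resemble listed ones, but are neither listed nor needed, are in the scene too. Leave any green or orange look-alike of the carrier alone.

How it is judged:
On the way, in this order (a step that is already met when the one before it is completed fails the run):
1. The fingers press the carrier down on the lifter (lifter below 6 mm, at least 5 N) while it is still outside (value of joint lifter above 0.006 m and contact force between the fingers and carrier above 5 N and x of carrier in the frame of guide below -0.02 m), for 0.1 s.
2. The carrier is pushed under the raised leaf spring, still pressed by the fingers (x of carrier in the frame of guide above -0.02 m and value of joint leaf above 0.03 rad and contact force between the fingers and carrier above 3 N), for 0.05 s.
At the end, for the whole second after the job is handed in: The carrier lies at rest in the guide, nose within about 4 mm of the end stop, under the bridge and the raised leaf spring, in line with the guide, and nothing holds it (x of carrier in the frame of guide between -0.003 and 0.006 m and y of carrier in the frame of guide between -0.006 and 0.006 m and z of carrier in the frame of guide below 0.033 m and angle between the x axis of carrier and the x axis of guide, either way round below 0.12 rad and value of joint leaf above 0.03 rad and linear speed of carrier below 0.02 m/s); the robot touches nothing.
It fails at once if The carrier is rammed against the bridge (over 40 N) (contact force between carrier and bridge above 40 N).
It fails at once if The carrier is lifted (more than 10 mm above its place on the raised lifter) (z of carrier in the frame of guide above 0.043 m).
It fails at once if The carrier is tipped by more than 0.25 rad (angle between carrier's own z axis and vertical above 0.25 rad).
It fails at once if One of the six bystanders is moved by more than 20 mm (distance of any of marker, driver, loupe, vial, cream_vial, tube from where it was at the start of the episode above 0.02 m).
It also fails if it takes over 35 s, if anything falls off the work surface, if the arm or the gripper's body presses on something with over 40 N, if the wrist force passes 120 N, or if a joint passes its speed limit or range.

### The arm

A 7-joint arm with a two-finger parallel gripper is mounted at the origin on a cart in front of the work surface, level with it; the furniture and walls round the work are solid. World frame = base frame: x ahead of the robot, y to its left, z up, the work surface at z = 0. Lengths are in m, angles in rad, forces in N, time in s.
With the tool pointing down it reaches from about 0.4 to 0.875 m from the base axis. Payload 19.3 kg.
Tool frame: the origin (TCP) lies on the centre line of the jaws, within the pads' length; the fingertips stand 8 mm ahead of it and the grasp point (between the pads) lies 11 mm behind it; z points along the fingers, y is the line along which they close (so a half turn about z gives the same grasp; the last joint's range is limited). The gripper opens to 85 mm and grips with 20 to 120 N. Pads are 22 mm wide; open, the fingers measure 114 mm over their backs; the gripper's body (76 mm by 85 mm) begins 54 mm behind the grasp point. The pads swing forward as they close: fully open they stand 13 mm farther back than shut.
Start: joints at [-1.187, 0.521, -0.036, 1.599, 0.021, 1.021, -0.113], TCP at [0.274, 0.562, 0.239] pointing down, gripper open.
Joint ranges: [-2.91, 2.91], [-0.3, 2.13], [-1.5, 1.42], [0.17, 2.43], [-1.26, 4.41], [0.16, 1.93], [-2.52, 2.52]. Speed limits (rad/s): [1.89, 1.89, 2.39, 2.39, 3.01, 3.01, 3.01].

### API

Orientations are given as [roll, pitch, yaw] about the fixed x, y, z axes, in that order (R = Rz(yaw) Ry(pitch) Rx(roll)).
In Python, from workcell import status, grab_frame, camera_params, bot, search_frame, silhouettes gives the robot as it stands.
- The arm moves only by the shell command python3 -m creep 'ROWS' [FORCE]. ROWS is JSON, a list of rows, each a list of 5 numbers: the shift along the tool's x, y, z in units of 60 mm (1.0 is 60 mm), then the turn about the tool's z in units of 8 degrees (1.0 is 8 degrees), then the opening, from 0 (shut) to 1 (fully open). In form: [[x, y, z, twist, hand], ...]. A call has 1 to 5 rows; each row is the pose to reach, as a shift and turn from the pose commanded when the call began, along the tool's axes at that moment; what a row does not reach only later rows make up. A row lasts 1/8 s, in which the tool goes at most 62.5 mm and 10.7 degrees, less where a joint would pass 70% of its speed; a pose out of reach is approached as far as the arm can. A call with a gripper value outside its range is refused whole. The fingers move at their own pace and stop on an object; FORCE is the grip in N (left out, the last holds). Time passes only in rows, so rows that repeat a pose let the fingers close. It gives the time, the measured TCP pose, the force, the opening and the grip force at its end, in the units of the state.
- status.observe(): the state, without advancing time (a new reading comes with each control period).
- grab_frame(name): name is "scene" or "top" or "wrist"; returns the picture (384x512x3 uint8, blue, green, red); there is no depth.
- camera_params(name): a dict with "K" (3x3 intrinsics, pixels), "rvec" (rotation vector, rad) and "tvec" (3), from world to camera coordinates, as OpenCV has them; the wrist camera has in their place "tool_from_camera" (4x4, takes a point from camera to tool coordinates, whose origin is the TCP and whose axes are the flange's). Camera axes: x right, y down, z forward; pixel columns grow to the right and rows downward; lengths in m; the calibration is good to about 2 mm. A picture is of the moment at which its call begins: read the wrist's pose just before it. camera_params takes no time and is no camera call.
- bot.job_done(): hands the job in; it is judged then, once.
Trained networks look in the newest picture that a camera, given by its name, has taken for a name from the list of things; names that differ only in an ending like _2 or _b are one class to them, and where a whole thing is asked for, a point or a joint stands for the part that bears it (a point fixed in the world has none). Each returns a list of dicts, best first, with "p" (0 to 1); they miss things now and then, are a little off and sometimes report something else, mostly with a low value. They report only what shows in the picture. A call takes as long as a camera call. They do not tell look-alikes from the thing itself.
- search_frame(camera, name): "extent" ([left, top, right, bottom] as shares, 0 to 1, of the picture: columns of its width, rows of its height, round what is visible of it).
- silhouettes(camera, name): "mask" (384x512 bool, what is visible of it) and "extent" ([left, top, right, bottom] as shares, 0 to 1, of the picture: columns of its width, rows of its height, round what is visible of it).
The state is a dict: "clock": time; "qpos": joint angles; "qd": joint speeds; "joint_efforts": joint torques, N m; "position": TCP position; "tool_rot": TCP orientation; "force": force on the tool from outside, world axes, zero at the start; "moment": the same for the moment, N m; "grip_width": finger opening in m; "finger_force": force on a finger pad.
Only numpy, scipy, OpenCV 4.12 (cv2) and the standard library are available. Lean on these libraries where they do the work, as an engineer would, in place of code of your own. Each camera call takes 0.05 s, during which the arm holds its last target. There are 200 camera calls.

## Working session

There is one attempt and no reset: what is moved stays moved. The work goes in short steps, Python scripts to look and compute and a shell command to move; the robot and the scene stay as the last step left them, time stands still between calls to the robot, and variables do not carry over. Pictures are saved under pics/ and viewed, at most 10 in all, crops included, and the job is handed in when it is done.

```bash
mkdir -p pics; ls; python3 - <<'E'
from workcell import status, grab_frame, camera_params, search_frame
import cv2,numpy as np
s=status.observe(); print({k:np.round(s[k],3) for k in s})
a=grab_frame("scene"); b=grab_frame("top")
cv2.imwrite("pics/s.png",a);cv2.imwrite("pics/t.png",b)
for c in("scene","top"):
  p=camera_params(c);print(c,p)
  for n in("carrier","guide","bridge","press_land","leaf"):
    print(c,n,[(round(d["p"],2),np.round(np.array(d["extent"])*[512,384,512,384])) for d in search_frame(c,n)][:3])
E
```

```text
pics
{'clock': np.float64(0.0), 'qpos': array([-1.187,  0.522, -0.036,  1.6  ,  0.021,  1.021, -0.113]), 'qd': array([ 0.001,  0.001,  0.   ,  0.   ,  0.   , -0.001,  0.001]), 'joint_efforts': array([-1.0000e-03, -9.2710e+01,  1.9800e+00, -3.6993e+01,  1.8000e-02,
        8.0000e-03, -0.0000e+00]), 'position': array([0.274, 0.561, 0.239]), 'tool_rot': array([-3.14 ,  0.   ,  2.688]), 'force': array([ 0.247, -0.094,  0.386]), 'moment': array([ 0.068, -0.021, -0.006]), 'finger_force': np.float64(0.0), 'grip_width': np.float64(0.086)}
scene {'K': array([[421.77710917,   0.        , 252.28577668],
       [  0.        , 421.77710917, 190.25543533],
       [  0.        ,   0.        ,   1.        ]]), 'rvec': array([ 1.87853475, -1.09437178,  0.60260419]), 'tvec': array([-0.27663125,  0.29182943,  0.7727973 ])}
scene carrier [(0.84, array([209., 188., 238., 215.])), (0.7, array([254., 182., 290., 214.])), (0.57, array([226., 231., 271., 266.]))]
scene guide [(0.96, array([246., 177., 317., 236.]))]
scene bridge [(0.57, array([277., 179., 304., 191.])), (0.47, array([308., 252., 341., 265.]
[... 246 characters left out ...]
: array([[391.38647046,   0.        , 247.26137191],
       [  0.        , 391.38647046, 187.55439511],
       [  0.        ,   0.        ,   1.        ]]), 'rvec': array([ 2.16594176, -2.13791637,  0.18937613]), 'tvec': array([-0.02192624,  0.52710312,  1.22305986])}
top carrier [(0.67, array([208., 169., 228., 208.])), (0.67, array([205., 129., 238., 162.])), (0.58, array([261., 221., 281., 257.]))]
top guide [(0.6, array([249., 131., 281., 209.]))]
top bridge [(0.47, array([256., 150., 278., 157.])), (0.18, array([257., 163., 272., 197.]))]
top press_land [(0.95, array([255., 161., 276., 197.])), (0.81, array([261., 220., 280., 255.])), (0.73, array([204., 131., 236., 157.]))]
top leaf []
```

```bash
python3 - <<'E'
import cv2
a=cv2.imread("pics/s.png")[150:290,180:370];b=cv2.imread("pics/t.png")[100:290,170:330]
cv2.imwrite("pics/c.png",cv2.hconcat([cv2.resize(a,(475,350),interpolation=2),cv2.resize(b,(295,350),interpolation=2)]))
E
```

```text
(no output)
```

View pics/c.png

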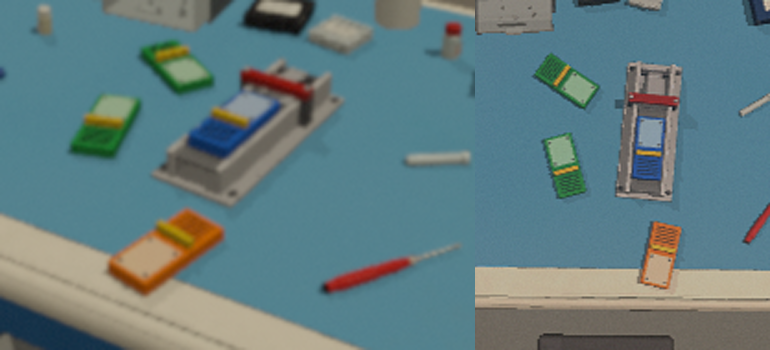

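View pics/s.png

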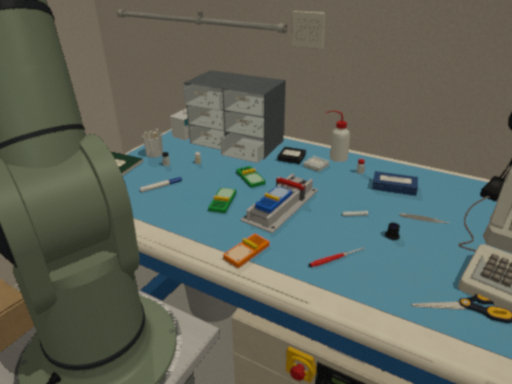

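The pictures show the blue carrier in the guide: scene about (270,200), top about (266,180). Its red bridge is on the far side and the rib is yellow. The green and orange ones are look-alikes. Next I'll measure from both views.

```bash
cat > h.py <<'E'
import cv2,numpy as np
from workcell import camera_params
def ray(c,uv):
    p=camera_params(c);R=cv2.Rodrigues(p["rvec"])[0];o=-R.T@p["tvec"]
    x=cv2.undistortPoints(np.array([[uv]],float),p["K"],None)[0,0]
    return o,R.T@np.array([x[0],x[1],1])
def atz(c,uv,z):
    o,d=ray(c,uv);return o+d*(z-o[2])/d[2]
def tri(a,b):
    A=[];y=[]
    for c,uv in(("scene",a),("top",b)):
        o,d=ray(c,uv);d/=np.linalg.norm(d);P=np.eye(3)-np.outer(d,d);A.append(P);y.append(P@o)
    return np.linalg.lstsq(np.vstack(A),np.hstack(y),rcond=None)[0]
def blob(im,lo,hi,box):
    h=cv2.cvtColor(im,cv2.COLOR_BGR2HSV);l,t,r,b=box
    m=np.zeros(h.shape[:2],np.uint8);m[t:b,l:r]=cv2.inRange(h,np.array(lo),np.array(hi))[t:b,l:r]
    n,L,s,c=cv2.connectedComponentsWithStats(m);i=1+np.argmax(s[1:,4])
    return c[i],s[i],L==i
E
python3 - <<'E'
from h import *
a=cv2.imread("pics/s.png");b=cv2.imread("pics/t.png")
np.set_printoptions(precision=4,suppress=True)
Y=([18,120,100],[35,255,255]);Rd=([0,150,60],[6,255,255]);Rd2=([170,130,60],[180,255,255])
ys=blob(a,*Y,(250,190,285,212));yt=blob(b,*Y,(255,170,280,192))
rs=[blob(a,*r,(270,172,312,195)) for r in(Rd,Rd2)];rt=[blob(b,*r,(250,145,285,162)) for r in (Rd,Rd2)]
for n,v in zip("ys yt rs rs2 rt rt2".split(),[ys,yt,*rs,*rt]): print(n,v[0],v[1])
B=([100,120,60],[125,255,255])
print("rib",tri(ys[0],yt[0]),atz("top",yt[0],.058))
# guide base mask in top: rail lines; bridge ends
for v in rt:
  yy,xx=np.nonzero(v[2]);
  if len(xx)>20:
    P=np.array([atz("top",(x,y),.054)[:2] for x,y in zip(xx,yy)]);c=P.mean(0);u,s,vt=np.linalg.svd(P-c);print("bridge",c,np.ptp(P,axis=0),vt[0],len(xx))
from workcell import search_frame
import workcell
bb=blob(b,[100,90,60],[118,255,255],(257,160,277,199));
P=np.array([atz("top",(x,y),.049)[:2] for y,x in zip(*np.nonzero(bb[2]))]);c=P.mean(0);vt=np.linalg.svd(P-c)[2];print("carrier",c,vt[0],len(P),bb[1])
E
```

```text
ys [271.439 196.439] [265 194  14   6  41]
yt [264.2    182.6667] [258 181  13   4  30]
rs [290.264 183.208] [277 178  27  12 125]
rs2 [281. 178.] [281 178   1   1   1]
rt [260.7879 153.2121] [254 151  15   5  33]
rt2 [265.3889 152.8333] [261 151  10   5  18]
rib [ 0.5411 -0.0679  0.0556] [ 0.5413 -0.0686  0.058 ]
bridge [ 0.6385 -0.0574] [0.0131 0.0454] [0.1246 0.9922] 33
carrier [ 0.5168 -0.0673] [-0.3274 -0.9449] 184 [257 184  15  14 184]
```

```bash
python3 -m creep '[[-0.68,-0.72,0,-0.5,0],[-1.36,-1.44,0,-1.0,0],[-2.04,-2.16,0,-1.5,0],[-2.72,-2.88,0,-2,0],[-3.4,-3.6,0,-2.5,0]]' 40
```

```text
clock: 1.23
position: [0.363, 0.2763, 0.2395]
tool_rot: [3.141, 0.0, 3.039]
force: [0.5, 1.3, 0.2]
grip_width: 0.0003
finger_force: 0.0
```

```bash
python3 -m creep '[[-0.4,-0.95,0,0,0],[-0.8,-1.9,0,0,0],[-1.2,-2.85,0,0,0],[-1.6,-3.8,0,0,0],[-2,-4.75,0,0,0]]'; python3 -m creep '[[-0.2,-0.8,0,0,0],[-0.2,-0.8,0,0,0],[-0.2,-0.8,0,0,0]]'
python3 - <<'E'
from workcell import *
import cv2,numpy as np
s=status.observe();print(s["position"],s["tool_rot"],s["force"])
w=grab_frame("wrist");cv2.imwrite("pics/w1.png",w);print(camera_params("wrist"))
np.savez("w1.npz",p=s["position"],r=s["tool_rot"])
E
```

```text
clock: 1.85
position: [0.4526, -0.0198, 0.2397]
tool_rot: [3.141, 0.001, 3.037]
force: [1.6, 0.4, 0.2]
grip_width: 0.0
finger_force: 0.0
clock: 2.22
position: [0.459, -0.0664, 0.2393]
tool_rot: [3.141, -0.0, 3.037]
force: [-0.4, -0.6, -0.2]
grip_width: 0.0002
finger_force: 0.0
[ 0.45904939 -0.06637944  0.23929122] [ 3.14132844e+00 -1.05665202e-04  3.03682632e+00] [-0.35914378 -0.5993836  -0.21567768]
{'K': array([[293.02836657,   0.        , 257.36501246],
       [  0.        , 293.02836657, 189.77859731],
       [  0.        ,   0.        ,   1.        ]]), 'tool_from_camera': array([[ 2.30523558e-04, -9.62696219e-01, -2.70584437e-01,
         6.79122345e-02],
       [ 9.99999973e-01,  2.28182284e-04,  4.01106931e-05,
         1.68300740e-04],
       [ 2.31281622e-05, -2.70584439e-01,  9.62696245e-01,
        -1.35655515e-01],
       [ 0.00000000e+00,  0.00000000e+00,  0.00000000e+00,
         1.00000000e+00]])}
```

View pics/w1.png

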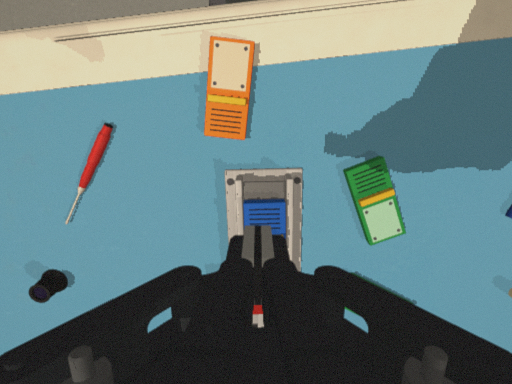

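The carrier's rear shows at (265,215), on the hand's centre line, between rails at columns 228 and 300. The fingers hide the rib, so I'll move forward to shift it up out of their shadow.

```bash
python3 -m creep '[[-0.9,0,0,0,0],[-1.8,0,0,0,0],[-2.4,0,0,0,0],[-2.4,0,0,0,0],[-2.4,0,0,0,0]]'
python3 - <<'E'
from workcell import *
import cv2,numpy as np
s=status.observe();print(s["position"],s["tool_rot"],s["force"])
w=grab_frame("wrist");cv2.imwrite("pics/w2.png",w)
cv2.imwrite("pics/w2c.png",cv2.resize(w[20:260,140:400],(650,600),interpolation=2))
np.savez("w2.npz",p=s["position"],r=s["tool_rot"])
E
```

```text
clock: 2.9
position: [0.6018, -0.0808, 0.2391]
tool_rot: [3.141, -0.001, 3.038]
force: [-0.4, 0.1, -0.6]
grip_width: 0.0001
finger_force: 0.0
[ 0.60183285 -0.08077055  0.23908919] [ 3.14139894e+00 -7.43639608e-04  3.03816325e+00] [-0.40177124  0.14026905 -0.6129938 ]
```

View pics/w2c.png

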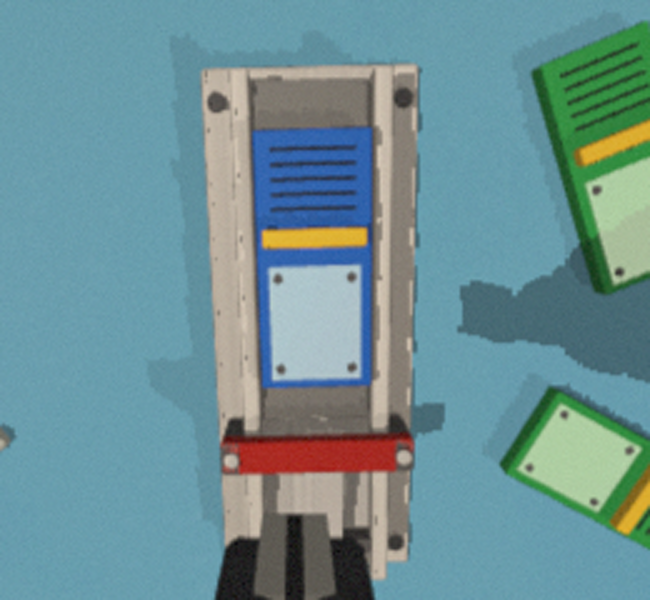

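```bash
cat >> h.py <<'E'
from scipy.spatial.transform import Rotation as Ro
def watz(f,uv,z):
    d=np.load(f);p=camera_params("wrist");T=p["tool_from_camera"];R=Ro.from_euler("xyz",d["r"]).as_matrix()
    x=cv2.undistortPoints(np.array([[uv]],float),p["K"],None)[0,0]
    v=R@T[:3,:3]@np.array([x[0],x[1],1]);o=d["p"]+R@T[:3,3]
    return o+v*(z-o[2])/v[2]
E
python3 - <<'E'
from h import *
np.set_printoptions(precision=4,suppress=True)
C=lambda x,y:(140+x/2.5-.3,20+y/2.5-.3)
def pr(n,a,b,z):
    A=watz("w2.npz",C(*a),z);B=watz("w2.npz",C(*b),z);m=(A+B)/2;d=B-A
    print(n,m,"len",np.linalg.norm(d),"ang",np.arctan2(d[1],d[0])-np.pi/2,np.arctan2(d[1],d[0])+np.pi/2);return m
r=pr("rear",(254,129),(371,126),.049);n=pr("nose",(264,386),(372,385),.049)
print("axis",np.arctan2(*(n-r)[1::-1]),np.linalg.norm(n-r))
rib=pr("rib rear",(263,231),(368,228),.059);br=pr("bridge top front edge",(223,442),(412,438),.054)
g=pr("base rear",(202,70),(418,66),.039)
g=pr("rails rear",(232,70),(390,66),.039)
g=pr("rail in front",(260,430),(372,430),.039);g2=pr("rail in rear",(248,80),(374,78),.039)
print("railaxis",np.arctan2(*(g-g2)[1::-1]))
# rear edge in w1 for height check: row~201
w=cv2.imread("pics/w1.png");b=blob(w,[100,150,60],[122,255,255],(235,190,295,240));print(b[1])
for z in(.03,.049,.06):print(z,watz("w1.npz",(265,b[1][1]),z)[0],((watz("w2.npz",C(254,129),z)+watz("w2.npz",C(371,126),z))/2)[0])
E
```

```text
rear [ 0.4985 -0.0622  0.049 ] len 0.04851941614115332 ang -0.07927412180151405 3.062318531788279
nose [ 0.6077 -0.0703  0.049 ] len 0.04913389527072519 ang -0.09376427409230348 3.0478283794974894
axis -0.07351548846759122 0.10948591395787177
rib rear [ 0.5392 -0.0651  0.059 ] len 0.043740650784769367 ang -0.07559661809039864 3.0659960354993947
bridge top front edge [ 0.6319 -0.073   0.054 ] len 0.08644806047696083 ang -0.08114526234912844 3.0604473912406647
base rear [ 0.4742 -0.0607  0.039 ] len 0.09046745491271195 ang -0.08624793725344193 3.055344716336351
rails rear [ 0.4742 -0.0603  0.039 ] len 0.06618057800131408 ang -0.08003773994201357 3.0615549136477798
rail in front [ 0.6315 -0.0732  0.039 ] len 0.05341541946856746 ang -0.10324794547969107 3.038344708110102
rail in rear [ 0.4784 -0.0607  0.039 ] len 0.052967272846306396 ang -0.08861307585755429 3.0529795777322386
railaxis -0.08140806066409109
[ 244  199   42   39 1089]
0.03 0.5006696123246623 0.4964051273987926
0.049 0.4946586301546404 0.4984987448304845
0.06 0.49117858784568025 0.49971083913304304
```

```bash
python3 -m creep '[[0.8,0.08,0,-0.17,0],[1.38,0.137,0.2,-0.17,0],[1.38,0.137,1.1,-0.17,0],[1.38,0.137,2,-0.17,0],[1.38,0.137,2.6,-0.17,0]]'; python3 -m creep '[[0,0,0.1,0,0],[0,0,0.1,0,0]]'
python3 - <<'E'
from workcell import *
import cv2,numpy as np
s=status.observe();print(s["position"],s["tool_rot"],s["force"])
w=grab_frame("wrist");t=grab_frame("scene")
np.savez("w3.npz",p=s["position"],r=s["tool_rot"])
cv2.imwrite("pics/w3.png",cv2.hconcat([cv2.resize(w[100:300,160:360],(400,400)),cv2.resize(t[160:250,225:325],(400,400),interpolation=2)]))
E
```

```text
clock: 3.58
position: [0.5196, -0.0645, 0.0819]
tool_rot: [3.141, -0.001, 3.061]
force: [2.1, -0.0, -0.0]
grip_width: -0.0002
finger_force: 0.0
clock: 3.82
position: [0.521, -0.0649, 0.0783]
tool_rot: [3.142, 0.001, 3.061]
force: [-0.2, -0.6, -0.0]
grip_width: -0.0001
finger_force: 0.0
[ 0.52100973 -0.06494855  0.0783252 ] [3.14152132e+00 6.69571628e-04 3.06064638e+00] [-0.17380478 -0.59193706 -0.03845844]
```

View pics/w3.png

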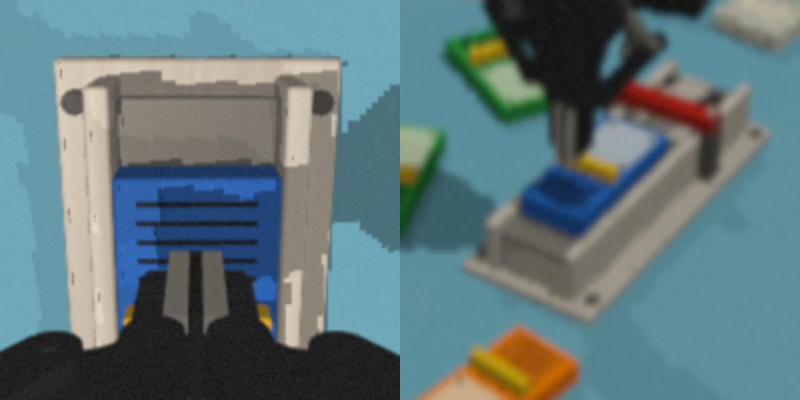

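The shut fingertips are centred on the land (crop 195,255), just behind the rib. The carrier is centred between the rails. I'll go down now.

```bash
python3 -m creep '[[0,0,0.2,0,0],[0,0,0.33,0,0],[0,0,0.39,0,0],[0,0,0.44,0,0],[0,0,0.44,0,0]]'
```

```text
clock: 4.55
position: [0.5208, -0.065, 0.0509]
tool_rot: [3.142, -0.0, 3.061]
force: [-2.8, 0.6, 12.8]
grip_width: -0.0003
finger_force: 6.2
```

```bash
python3 -m creep '[[0,0,0.03,0,0],[0,0,0.05,0,0],[0,0,0.05,0,0]]'
```

```text
clock: 4.92
position: [0.521, -0.0651, 0.0483]
tool_rot: [3.141, 0.0, 3.06]
force: [-3.5, 0.7, 18.3]
grip_width: 0.0003
finger_force: 9.0
```

```bash
python3 -m creep '[[0,0,0.02,0,0],[0,0,0.02,0,0]]'; python3 -m creep '[[-0.03,0,0,0,0],[-0.06,0,0,0,0],[-0.1,0,0,0,0],[-0.1,0,0,0,0]]'
```

```text
clock: 5.18
position: [0.5214, -0.0652, 0.048]
tool_rot: [3.141, 0.001, 3.06]
force: [-8.8, 1.4, 38.8]
grip_width: -0.0003
finger_force: 19.3
clock: 5.68
position: [0.5277, -0.0658, 0.048]
tool_rot: [3.141, 0.002, 3.06]
force: [-7.2, 0.7, 37.1]
grip_width: 0.0
finger_force: 18.7
```

```bash
python3 -m creep '[[-0.05,0,-0.01,0,0],[-0.1,0,-0.01,0,0],[-0.15,0,-0.01,0,0],[-0.2,0,-0.01,0,0]]'
python3 - <<'E'
from workcell import *
import cv2
t=grab_frame("scene");u=grab_frame("top")
cv2.imwrite("pics/m1.png",cv2.hconcat([cv2.resize(t[160:250,225:325],(400,400),interpolation=2),cv2.resize(u[120:220,210:310],(400,400),interpolation=2)]))
E
```

```text
clock: 6.18
position: [0.5393, -0.0667, 0.0483]
tool_rot: [3.142, 0.001, 3.06]
force: [-6.3, 0.7, 28.6]
grip_width: -0.0001
finger_force: 14.5
```

View pics/m1.png

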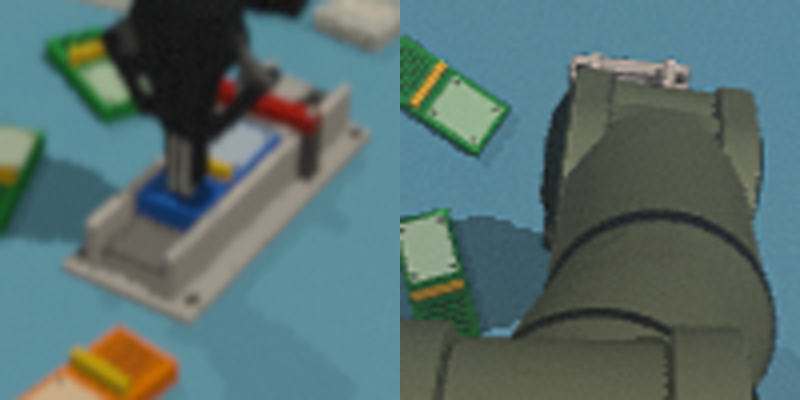

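The carrier is down between the rails and has moved with the finger. Its nose is now close to the lip (crop 275,130). Continuing slowly.

```bash
python3 -m creep '[[-0.05,0,0,0,0],[-0.1,0,0,0,0],[-0.15,0,0,0,0],[-0.2,0,0,0,0]]'; python3 -m creep '[[-0.05,0,0,0,0],[-0.1,0,0,0,0],[-0.15,0,0,0,0],[-0.2,0,0,0,0]]'
```

```text
clock: 6.78
position: [0.5513, -0.0677, 0.0483]
tool_rot: [3.142, 0.001, 3.06]
force: [-6.3, 0.1, 28.7]
grip_width: 0.0001
finger_force: 14.4
clock: 7.28
position: [0.5633, -0.0687, 0.0484]
tool_rot: [3.142, 0.001, 3.06]
force: [-4.8, 0.6, 28.2]
grip_width: 0.0
finger_force: 14.2
```

```bash
python3 -m creep '[[-0.07,0,0,0,0],[-0.14,0,0,0,0],[-0.21,0,0,0,0],[-0.28,0,0,0,0]]'; python3 -m creep '[[-0.05,0,0,0,0],[-0.1,0,0,0,0],[-0.15,0,0,0,0]]'
```

```text
clock: 7.78
position: [0.5801, -0.07, 0.0484]
tool_rot: [3.142, 0.001, 3.06]
force: [-6.3, 1.0, 28.8]
grip_width: 0.0
finger_force: 13.9
clock: 8.15
position: [0.5887, -0.0707, 0.0484]
tool_rot: [3.142, 0.001, 3.06]
force: [-9.0, 0.4, 31.4]
grip_width: -0.0001
finger_force: 15.1
```

```bash
python3 - <<'E'
from workcell import *
import cv2
t=grab_frame("scene")
cv2.imwrite("pics/m2.png",cv2.resize(t[160:250,225:325],(600,540),interpolation=2))
E
```

```text
(no output)
```

View pics/m2.png

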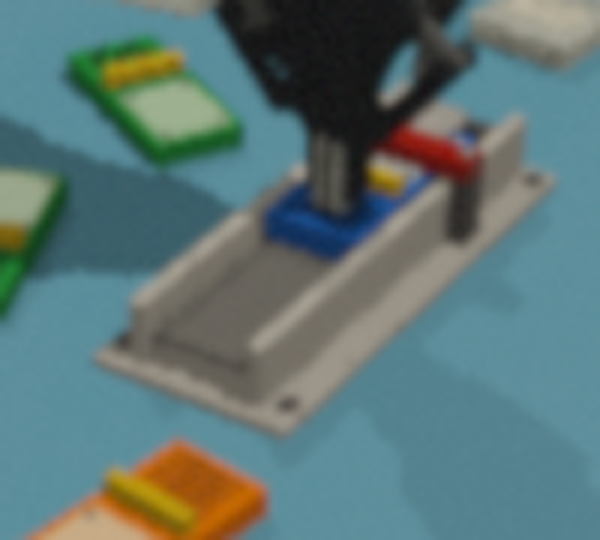

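The nose is under the bridge and the rib still has a gap to the bar (crop 385,178). About 13 mm remain.

```bash
python3 -m creep '[[-0.05,0,0,0,0],[-0.1,0,0,0,0],[-0.13,0,0,0,0],[-0.13,0,0,0,0]]'; python3 -m creep '[[-0.02,0,0,0,0],[-0.04,0,0,0,0],[-0.04,0,0,0,0]]'
```

```text
clock: 8.7
position: [0.5962, -0.0714, 0.0484]
tool_rot: [3.142, 0.0, 3.06]
force: [-9.7, 0.7, 30.9]
grip_width: 0.0002
finger_force: 15.5
clock: 9.07
position: [0.5989, -0.0716, 0.0485]
tool_rot: [3.142, 0.001, 3.06]
force: [-6.7, 0.5, 28.4]
grip_width: -0.0001
finger_force: 14.3
```

```bash
python3 -m creep '[[-0.02,0,0,0,0],[-0.04,0,0,0,0]]'; python3 -m creep '[[-0.02,0,0,0,0],[-0.04,0,0,0,0]]';  python3 -m creep '[[-0.02,0,0,0,0],[-0.02,0,0,0,0]]'
```

```text
clock: 9.32
position: [0.6009, -0.0717, 0.0484]
tool_rot: [3.142, -0.0, 3.06]
force: [-14.3, 0.8, 35.6]
grip_width: -0.0002
finger_force: 17.8
clock: 9.57
position: [0.6035, -0.072, 0.0484]
tool_rot: [3.142, 0.0, 3.06]
force: [-11.1, 1.0, 29.9]
grip_width: -0.0004
finger_force: 14.7
clock: 9.82
position: [0.6048, -0.0721, 0.0484]
tool_rot: [3.142, 0.001, 3.06]
force: [-7.7, 1.8, 28.7]
grip_width: -0.0001
finger_force: 14.3
```

```bash
python3 -m creep '[[-0.03,0,0,0,0],[-0.05,0,0,0,0],[-0.05,0,0,0,0]]'; python3 - <<'E'
from workcell import *
import cv2
t=grab_frame("scene")
cv2.imwrite("pics/m3.png",cv2.resize(t[165:215,255:315],(720,600),interpolation=2))
E
```

```text
clock: 10.2
position: [0.6069, -0.0723, 0.0484]
tool_rot: [3.141, -0.001, 3.06]
force: [-13.3, 1.2, 34.4]
grip_width: -0.0004
finger_force: 19.1
```

View pics/m3.png

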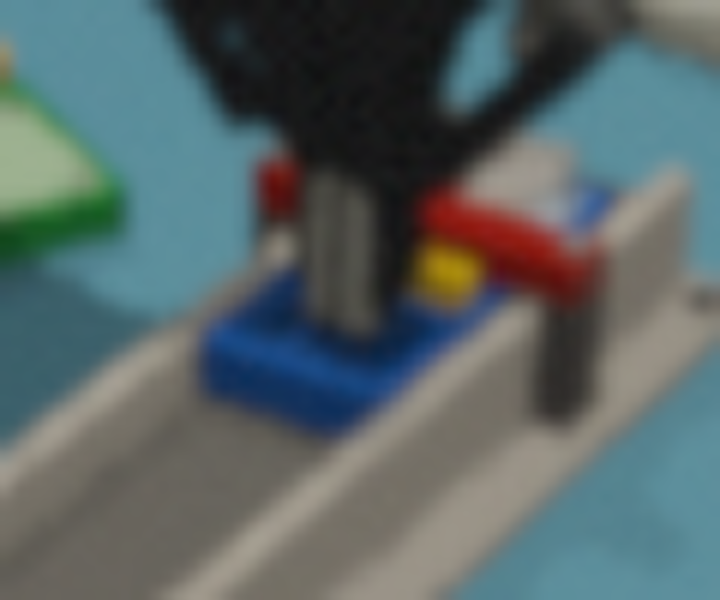

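The rib (crop 450,270) is nearly at the bridge and the nose shows beyond the leaf. I'll keep pushing until the forward force shows firm contact with the stop.

```bash
python3 -m creep '[[-0.02,0,0,0,0],[-0.03,0,0,0,0]]'; python3 -m creep '[[-0.02,0,0,0,0],[-0.03,0,0,0,0]]'
```

```text
clock: 10.5
position: [0.6071, -0.0722, 0.0483]
tool_rot: [3.141, -0.005, 3.06]
force: [-26.6, 2.3, 46.5]
grip_width: 0.0
finger_force: 26.9
clock: 10.75
position: [0.6073, -0.0722, 0.0483]
tool_rot: [3.141, -0.008, 3.06]
force: [-37.9, 5.1, 57.5]
grip_width: -0.0001
finger_force: 39.6
```

Firm contact at x = 0.607. I'll take the forward load off and lift straight up.

```bash
python3 -m creep '[[0.05,0,-0.02,0,0],[0.05,0,-0.1,0,0],[0.05,0,-0.3,0,0],[0.1,0,-1.0,0,0],[0.1,0,-2,0,0]]'; python3 -m creep '[[0,0,-1,0,0],[-0.3,0,-1.2,0,0],[-0.3,0,-1.2,0,0]]'
python3 - <<'E'
from workcell import *
import cv2,numpy as np
s=status.observe();print(s["position"],s["force"])
w=grab_frame("wrist");t=grab_frame("scene")
np.savez("w4.npz",p=s["position"],r=s["tool_rot"])
cv2.imwrite("pics/w4.png",cv2.hconcat([cv2.resize(w[80:280,160:360],(400,400)),cv2.resize(t[160:230,245:325],(400,400),interpolation=2)]))
E
```

```text
clock: 11.38
position: [0.6043, -0.0718, 0.1678]
tool_rot: [-3.141, -0.003, 3.061]
force: [1.0, 0.8, -0.0]
grip_width: 0.0001
finger_force: 0.0
clock: 11.75
position: [0.624, -0.0734, 0.2404]
tool_rot: [3.141, 0.002, 3.061]
force: [-1.0, 1.4, -1.1]
grip_width: -0.0
finger_force: 0.0
[ 0.62397988 -0.07336019  0.24038608] [-0.97810221  1.4196085  -1.09378619]
```

View pics/w4.png

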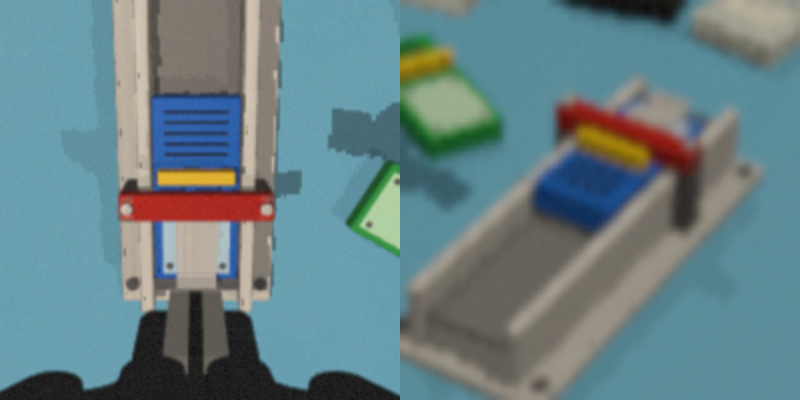

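The carrier sits under the bridge and leaf, straight in the guide, rib just short of the bar (wrist crop 197,178). A quick check of the rear edge (197,96) against the bridge edge (197,193):

```bash
python3 - <<'E'
from h import *
for v,z in((96,.043),(170.5,.053),(193,.054),(278,.039)):print(v,watz("w4.npz",(258,80+v/2-.25),z))
E
```

```text
96 [ 0.57854132 -0.06878976  0.043     ]
170.5 [ 0.61858799 -0.07202795  0.053     ]
193 [ 0.63122312 -0.07304491  0.054     ]
278 [ 0.68816605 -0.07758523  0.039     ]
```

```bash
python3 -c "
from workcell import bot; print(bot.job_done())"
```

```text
the job is handed in; nothing more can be done
None
```

The carrier is home against the end stop, measured about 2 mm past the guide origin (nominal 1.5 mm). It lies under the bridge and leaf spring with the hand clear, and the job is handed in; no verdict was shown.

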